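# Reset the breaker under a push-latch cover

## Task

The breaker in the orange power box on the bench has tripped. Using only fingertips, press the grey cover at its green dot and let go so that it pops open by itself, push the popped-out red reset button inside fully in, then swing the cover down and press it again until it latches shut. Grasp nothing, and leave the tool case, the screwdriver and the jar where they are.

Things in the scene. Friction and masses are not known exactly. Their poses are not given: they have to be found in the camera images.
- powerbox: orange bench power box, 140 x 120 mm (its x by y) and 85 mm high to its rim, open at the top, walls 6 mm, fixed to the bench. Origin: centre of its underside; z up. A grey panel inside lies 60 mm above the bench. A grey cover is hinged along its +y side.
- cover (a joint): cover angle (rad): 0 latched shut, level; -0.078 pressed in to its stop; 1.75 sprung fully open, a little past upright. Each press to the stop (8 mm at the green dot, under 3 N of spring, then a hard stop) and release toggles the push-push latch; a shorter press may not. From shut it then swings fully open in about 1 s; from open, swing it down, press to the stop and let go: it stays at 0.
- cover_pad (a point): centre of the green dot (26 mm across) on the cover's outer (upper) face, 100 mm from the hinge line; moves with the cover. The cover is a 150 x 130 mm plate, 6 mm thick, with a 13 mm skirt on its underside; its outer face lies 17 mm outside the plane through the hinge line. Axes when shut: as the box's.
- cover_edge (a point): middle of the cover's free edge, outer face, 126 mm from the hinge line; it moves with the cover.
- cover_hinge (a point): middle of the cover's hinge line, which runs along the box's x at its +y wall (60 mm from the box's centre), 85 mm above the bench; axes as the box's. Fixed in the box. As the cover opens, its edge at the box's -y side rises and swings over towards +y.
- reset (a joint): travel of the red reset button (m): near 0 popped out, 0.007 fully in. It takes about 3 N to push and stays where it is left.
- reset_top (a point): centre of the top of the red round reset button, 22 mm across, in a yellow square on the panel; popped out its top is 76 mm above the bench (9 mm below the box's rim), fully in 69 mm. It lies 20 mm to -x and 20 mm to -y of the box's centre, 80 mm from the hinge line. It is pressed straight down.
- toolcase_mid (a point): bystander: centre of a closed grey tool case with a paper label, 130 x 190 x 44 mm, lying loose on the bench
- screwdriver_grip (a point): bystander: grip of a loose screwdriver with a red handle lying on the bench near the robot
- screwjar_mid (a point): bystander: centre (half-way up) of a loose jar with a yellow cap, 60 mm across, 85 mm high

How it is judged:
By the outcome, as a careful person would: the job done as asked, in the order asked, and still so for the second after the job is handed in, with the robot touching nothing.
It also fails if it takes over 54 s, if anything falls off the work surface, if the arm or the gripper's body presses on something with over 40 N, if the wrist force passes 120 N, or if a joint passes its speed limit or range.

## Robot

A 6-joint arm with a two-finger parallel gripper is mounted at the origin on the work surface. World frame = base frame: x ahead of the robot, y to its left, z up, the work surface at z = 0. Lengths are in mm, angles in degrees, forces in N, time in s.
With the tool pointing down it reaches from about 350 to 975 mm from the base axis. Payload 17.4 kg.
Tool frame: the origin (TCP) lies on the centre line of the jaws, within the pads' length; the fingertips stand tip_extent ahead of it and the grasp point (between the pads) lies 5 mm behind it (tip_extent is the distance from the TCP to the fingertips, in mm); z points along the fingers, y is the line along which they close (so a half turn about z gives the same grasp; the last joint's range is limited). The gripper opens to 85 mm and grips with 20 to 120 N. Pads are 22 mm wide; open, the fingers measure 114 mm over their backs; the gripper's body (76 mm by 85 mm) begins 54 mm behind the grasp point. The pads swing forward as they close: fully open they stand 13 mm farther back than shut.
Start: joints at [74.038, 6.646, 82.598, -0, 90.757, -2.166], TCP at [160.982, 655.528, 245.303] pointing down, gripper open.
Joint ranges: [-162.19, 162.19], [-47.58, 125.68], [4.15, 143.07], [-65.23, 245.23], [0.69, 171.88], [-170.13, 170.13]. Speed limits (degrees/s): [108.29, 108.29, 127.2, 180, 180, 180].

## Interface

Orientations are given as a 3x3 rotation matrix whose columns are the frame's x, y, z axes.
In Python, from plant import sense, grab_frame, hand_in, regions_of, tip_of, tip_extent gives the robot as it stands. The module is installed in compiled form; this text tells all that it offers.
- The arm moves only by the shell command python3 -m handwheel 'ROWS' [FORCE]. ROWS is a JSON object of lists of equal length, an entry for each row: "translation": the shift along the tool's x, y, z scaled (see below), a list of three; "turn": the turn, a rotation vector about the tool's x, y, z scaled (see below), a list of three; "jaw": the gripper's target within -1 to 1 (fully open at 1, half-way at 0, shut at -1). A call has 1 to 5 rows; each row is the pose to reach, as a shift and turn from the pose commanded when the call began, along the tool's axes at that moment, turning the shorter way round; what a row does not reach only later rows make up. The controller multiplies each number of a shift by 250 mm and each number of a turn by 180 degrees. A row lasts 1/12 s, in which the tool goes at most 41.7 mm and 7.16 degrees, less where a joint would pass 70% of its speed; a pose out of reach is approached as far as the arm can. A call with a number of a shift or a turn outside -1 to 1 is refused whole. A call with a gripper value outside its range is refused whole. The fingers move at their own pace and stop on an object; FORCE is the grip in N (left out, the last holds). Time passes only in rows, so rows that repeat a pose let the fingers close. It gives the time, the measured TCP pose, the force, the opening and the grip force at its end, in the units of the state.
- sense(): the state, without advancing time (a new reading comes with each control period).
- grab_frame(name): name is "scene" or "top" or "wrist"; returns a dict with "color" (420x560x3 uint8, blue, green, red), "range_z" (420x560 float32, mm along the optical axis (not along the pixel's ray), 0 where there is no reading), "camera_matrix" (3x3 intrinsics, pixels), "rvec" (rotation vector, rad) and "tvec" (3), from world to camera coordinates, as OpenCV has them. Camera axes: x right, y down, z forward; pixel columns grow to the right and rows downward; lengths in mm; the calibration is good to about 2 mm. A picture is of the moment at which its call begins.
- hand_in(): hands the job in; it is judged then, once.
Trained networks look in a picture, given as the dict that the camera call returned (one of the last four; its "shot" number tells which), for a name from the list of things; names that differ only in an ending like _2 or _b are one class to them, and where a whole thing is asked for, a point or a joint stands for the part that bears it (a point fixed in the world has none). Each returns a list of dicts, best first, with "score" (0 to 1); they miss things now and then, are a little off and sometimes report something else, mostly with a low value. They report only what shows in the picture. A call takes as long as a camera call.
- regions_of(picture, name): "mask" (420x560 bool, what is visible of it).
- tip_of(picture, name): "xyz" ([x, y, z] in mm, in the coordinates of the camera as it stood for that picture, good to about 4 mm: a listed point, or the origin of a listed thing).
The state is a dict: "clock": time; "joint_pos": joint angles; "qvel": joint speeds; "joint_torque": joint torques, N m; "tool_pos": TCP position; "tool_rot": TCP orientation; "contact_force": force on the tool from outside, world axes, zero at the start; "ft_torque": the same for the moment, N m; "gripper_width": opening from 0.0 (shut) to 1.0 (fully open); "grip_force": force on a finger pad.
Only numpy, scipy, OpenCV 4.12 (cv2) and the standard library are available. Lean on these libraries where they do the work, as an engineer would, in place of code of your own. Each camera call takes 0.05 s, during which the arm holds its last target. There are 200 camera calls.

## Working session

There is one attempt and no reset: what is moved stays moved. The work goes in short steps, Python scripts to look and compute and a shell command to move; the robot and the scene stay as the last step left them, time stands still between calls to the robot, and variables do not carry over. Pictures are saved under pics/ and viewed, at most 10 in all, crops included, and the job is handed in when it is done.

```bash
mkdir -p pics; cat > h.py <<'E'
import numpy as np,cv2
from plant import *
def world(p,xyz):
    R=cv2.Rodrigues(np.array(p["rvec"],float))[0]
    return R.T@(np.array(xyz,float)-np.array(p["tvec"],float).ravel())
def pix(p,w):
    return cv2.projectPoints(np.array([w],float),np.array(p["rvec"],float),np.array(p["tvec"],float),np.array(p["camera_matrix"],float),None)[0].ravel()
def cloud(p,mask):
    v,u=np.nonzero(mask&(p["range_z"]>0)); z=p["range_z"][v,u]; K=p["camera_matrix"]
    c=np.stack([(u-K[0][2])/K[0][0]*z,(v-K[1][2])/K[1][1]*z,z],1)
    R=cv2.Rodrigues(np.array(p["rvec"],float))[0]
    return (c-np.array(p["tvec"]).ravel())@R
E
python3 - <<'E'
from h import *
np.set_printoptions(precision=1,suppress=True)
s=sense();print(s["clock"],s["tool_pos"],np.array(s["tool_rot"]),s["contact_force"],s["gripper_width"])
try: print(tip_extent())
except Exception as e: print(tip_extent,e)
ims=[]
for c in ["scene","top"]:
    p=grab_frame(c);ims.append(p["color"])
    for n in ["powerbox","cover_pad","cover_edge","cover_hinge","toolcase_mid","screwdriver_grip","screwjar_mid"]:
        print(c,n,[(round(t["score"],2),world(p,t["xyz"]),pix(p,world(p,t["xyz"]))) for t in tip_of(p,n)[:2]])
    m=regions_of(p,"cover")
    if m:
        mk=m[0]["mask"];pc=cloud(p,mk);z=np.median(pc[:,2]);pc=pc[abs(pc[:,2]-z)<8];print("cover z",z,len(pc),m[0]["score"],cv2.minAreaRect(pc[:,:2].astype(np.float32)))
    cv2.imwrite(f"pics/{c}0.png",p["color"])
E
```

```text
0.0 [160.9 655.3 244.6] [[-1.   0.2 -0. ]
 [ 0.2  1.  -0. ]
 [ 0.  -0.  -1. ]] [-0.7  0.1 -0.9] 1.002612555352216
14.0 'float' object is not callable
scene powerbox [(0.78, array([520.5, 164.8,   1.9]), array([375.1, 230.9]))]
scene cover_pad [(0.75, array([530.4, 127.7, 103.2]), array([363.7, 201. ])), (0.17, array([535.4,  92. , 102.8]), array([343.1, 198.5]))]
scene cover_edge [(0.89, array([532.3,  92.4, 101.4]), array([343.6, 197.6])), (0.64, array([521.3, 168.1,  -0.7]), array([376.4, 232.3]))]
scene cover_hinge [(0.73, array([515.6, 224.5,  86.2]), array([417.9, 213. ]))]
scene toolcase_mid [(0.69, array([514.6, 225.6,  83. ]), array([418.1, 213.7])), (0.68, array([ 574.3, -148.9,   22.5]), array([212.5, 207.8]))]
scene screwdriver_grip [(0.73, array([ 574.4, -147.3,   18.8]), array([213.5, 209.1])), (0.64, array([373.6,   5.6,  12.2]), array([314.6, 153.1]))]
scene screwjar_mid [(0.88, array([792.9,  46.2,  39. ]), array([275.1, 341.9])), (0.49, array([372.5,   5.2,  15.3]), array([314.7, 151.7]))]
cover z 102.58743039592984 5476 0.7 ((523.763427734375, 164.2499542236328), (152.03880310058594, 130.34901428222656), 8.947283744812012)
top powerbox [(0.95, array([525.8, 168.3,   3.5]), array([190.4, 247.8]))]
top cover_pad []
top cover_edge [(0.72, array([530.7, 102.6, 102.2]), array([216. , 237.8]))]
top cover_hinge []
top toolcase_mid [(0.74, array([ 572.2, -146.5,   24. ]), array([351. , 215.9]))]
top screwdriver_grip []
top screwjar_mid []
cover z 103.21299210729647 6659 0.9 ((524.1138916015625, 164.70867919921875), (150.08590698242188, 130.4644012451172), 8.826885223388672)
```

View pics/scene0.png

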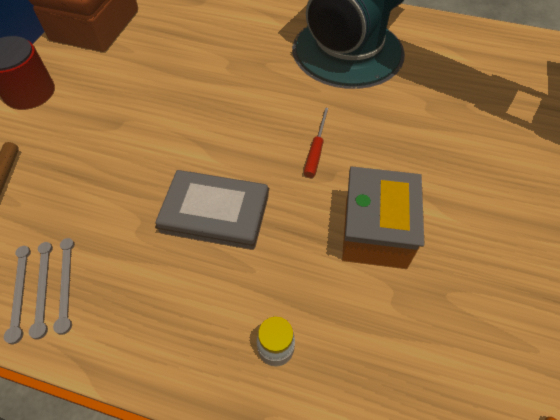

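View pics/top0.png

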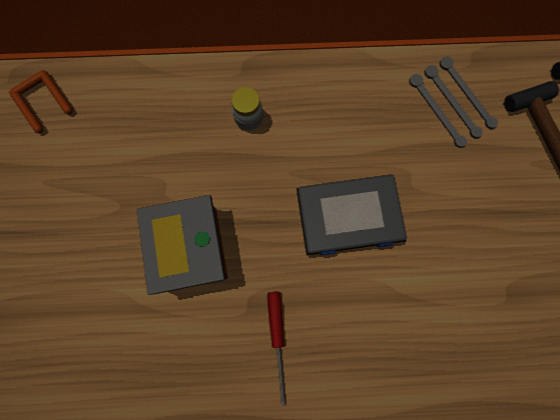

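The scene picture shows the box at pixels (383, 215) with its green dot at (363, 201). The case is at (213, 208), the screwdriver at (315, 155) and the jar at (276, 340). The top view agrees, with the dot at (202, 240), and the cover fits at about (524, 164.6) with a yaw of 8.9°.

```bash
cat >> h.py <<'E'
YAW=np.radians(8.9); C=np.array([523.8,165.5,0.])
Rb=np.array([[np.cos(YAW),-np.sin(YAW),0],[np.sin(YAW),np.cos(YAW),0],[0,0,1]])
Rt=Rb@np.diag([-1,1,-1.])   # tool down, tool x=-box x, y=box y
def to(b,te=14.0):
    "b: wanted fingertip position in box frame"
    s=sense();R=np.array(s["tool_rot"]);p=np.array(s["tool_pos"])
    t=C+Rb@np.array(b,float)+[0,0,te]
    d=R.T@(t-p)/250; w=cv2.Rodrigues(R.T@Rt)[0].ravel()/np.pi
    print("to",b,"shift",d.round(4),"turn",w.round(4))
def st(te=14.0):
    s=sense();R=np.array(s["tool_rot"]);p=np.array(s["tool_pos"])
    print("t",round(s["clock"],2),"tip(box)",(Rb.T@(p-[0,0,te]-C)).round(1),"F",np.round(s["contact_force"],1),"w",round(s["gripper_width"],3))
E
python3 -c "
from h import *
st();to([0,-40,170])
p=grab_frame('scene');q=grab_frame('top')
for p in (p,q):
  h=cv2.cvtColor(p['color'],cv2.COLOR_BGR2HSV);m=cv2.inRange(h,(50,120,40),(75,255,255))>0
  c=cloud(p,m);c=c[(abs(c[:,2]-103)<8)];c=c[np.hypot(c[:,0]-530,c[:,1]-127)<40];print(len(c),c.mean(0),Rb.T@(c.mean(0)-C))
"
```

```text
t 0.9 tip(box) [-282.7  540.3  231.3] F [ 0.2 -0.5 -1.4] w 1.0
to [0, -40, 170] shift [-1.9386 -1.7051  0.2452] turn [-0.     -0.     -0.1261]
131 [529.31011817 125.57015196 103.60795135] [ -0.73378661 -40.30155982 103.60795135]
174 [529.8118066  126.77733553 104.18645421] [-5.13747338e-02 -3.91865273e+01  1.04186454e+02]
```

```bash
python3 -m handwheel '{"translation":[[-0.15,-0.13,0],[-0.3,-0.26,0],[-0.45,-0.39,0],[-0.6,-0.52,0],[-0.6,-0.52,0]],"turn":[[0,0,-0.03],[0,0,-0.06],[0,0,-0.09],[0,0,-0.126],[0,0,-0.126]],"jaw":[-1,-1,-1,-1,-1]}'; python3 -c "
from h import *
st();to([0,-40,170])"
```

```text
clock: 1.42
tool_pos: [276.7, 491.3, 245.5]
tool_rot: [[-0.987, -0.162, 0.0], [-0.162, 0.987, 0.0], [-0.0, 0.0, -1.0]]
contact_force: [0.2, -0.5, -0.6]
gripper_width: 0.302
grip_force: 0.0
t 1.42 tip(box) [-193.7  360.1  231.5] F [ 0.2 -0.5 -0.6] w 0.302
to [0, -40, 170] shift [-0.7629 -1.6059  0.2461] turn [0.     0.0001 0.0023]
```

```bash
python3 -m handwheel '{"translation":[[-0.36,-0.74,0],[-0.36,-0.74,0],[-0.36,-0.74,0],[-0.36,-0.74,0],[-0.36,-0.74,0]],"turn":[[0,0,0],[0,0,0],[0,0,0],[0,0,0],[0,0,0]],"jaw":[-1,-1,-1,-1,-1]}' >/dev/null;  python3 -m handwheel '{"translation":[[-0.36,-0.74,0.1],[-0.36,-0.74,0.1],[-0.36,-0.74,0.1],[-0.36,-0.74,0.1],[-0.36,-0.74,0.1]],"turn":[[0,0,0],[0,0,0],[0,0,0],[0,0,0],[0,0,0]],"jaw":[-1,-1,-1,-1,-1]}' >/dev/null; python3 -c "
from h import *
st();to([0,-40,125])"
```

```text
t 2.25 tip(box) [-14.1  -9.8 206.4] F [ 1.   0.1 -0. ] w 0.004
to [0, -40, 125] shift [-0.056  -0.1208  0.3257] turn [ 0.      0.0003 -0.0002]
```

```bash
python3 -m handwheel '{"translation":[[-0.056,-0.12,0.1],[-0.056,-0.12,0.2],[-0.056,-0.12,0.325],[-0.056,-0.12,0.325],[-0.056,-0.12,0.325]],"turn":[[0,0,0],[0,0,0],[0,0,0],[0,0,0],[0,0,0]],"jaw":[-1,-1,-1,-1,-1]}' >/dev/null; python3 -c "
from h import *
st();to([0,-40,103]);to([0,-40,95])
p=grab_frame('wrist');cv2.imwrite('pics/w1.png',p['color'])
print(tip_extent)"
```

```text
t 2.67 tip(box) [ -1.1 -37.6 124.5] F [-0.1 -0.6  1.1] w 0.003
to [0, -40, 103] shift [-0.0047 -0.0094  0.086 ] turn [-0.     -0.0008 -0.0001]
to [0, -40, 95] shift [-0.0048 -0.0094  0.118 ] turn [-0.     -0.0008 -0.0001]
14.0
```

View pics/w1.png

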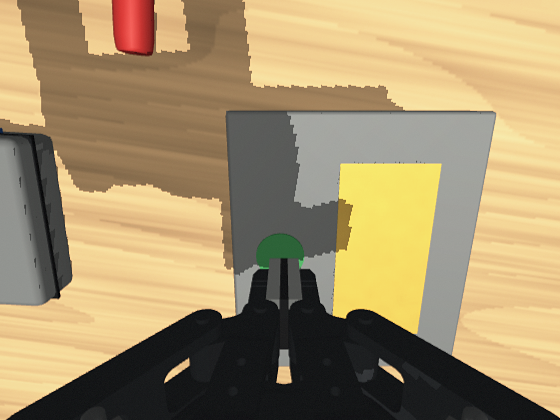

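The wrist view shows the shut fingertips at (284, 270), right over the green dot at (280, 250).

```bash
python3 -m handwheel '{"translation":[[-0.005,-0.009,0.04],[-0.005,-0.009,0.08],[-0.005,-0.009,0.09],[-0.005,-0.009,0.1],[-0.005,-0.009,0.1]],"turn":[[0,0,0],[0,0,0],[0,0,0],[0,0,0],[0,0,0]],"jaw":[-1,-1,-1,-1,-1]}' ; python3 -c "
from h import *
st();to([0,-40,95])"
```

```text
clock: 3.13
tool_pos: [530.6, 126.3, 113.9]
tool_rot: [[-0.988, -0.155, -0.0], [-0.155, 0.988, -0.0], [0.0, -0.0, -1.0]]
contact_force: [-0.7, -0.1, 1.6]
gripper_width: 0.004
grip_force: 0.8
t 3.13 tip(box) [  0.7 -39.8  99.9] F [-0.7 -0.1  1.6] w 0.004
to [0, -40, 95] shift [ 0.0027 -0.0009  0.0196] turn [-0. -0. -0.]
```

```bash
python3 -m handwheel '{"translation":[[0,0,0.008],[0,0,0.016],[0,0,0.02],[0,0,0.02],[0,0,0.02]],"turn":[[0,0,0],[0,0,0],[0,0,0],[0,0,0],[0,0,0]],"jaw":[-1,-1,-1,-1,-1]}' |grep -E "pos|force"; python3 -m handwheel '{"translation":[[0,0,0.004],[0,0,0.004],[0,0,0.004]],"turn":[[0,0,0],[0,0,0],[0,0,0]],"jaw":[-1,-1,-1]}' |grep -E "pos|force"
```

```text
tool_pos: [530.8, 126.2, 109.2]
contact_force: [0.9, -1.4, 1.5]
grip_force: 1.0
tool_pos: [530.8, 126.2, 108.5]
contact_force: [-0.8, -2.3, 5.7]
grip_force: 3.0
```

```bash
python3 -m handwheel '{"translation":[[0,0,0.005],[0,0,0.005],[0,0,0.005]],"turn":[[0,0,0],[0,0,0],[0,0,0]],"jaw":[-1,-1,-1]}' |grep -E "pos|force"
```

```text
tool_pos: [531.0, 126.3, 108.3]
contact_force: [-4.2, -2.7, 15.7]
grip_force: 8.0
```

At the stop, so I release upward and toward -y.

```bash
python3 -m handwheel '{"translation":[[0,0,-0.1],[0,-0.05,-0.25],[0,-0.15,-0.4],[0,-0.25,-0.5],[0,-0.35,-0.55]],"turn":[[0,0,0],[0,0,0],[0,0,0],[0,0,0],[0,0,0]],"jaw":[-1,-1,-1,-1,-1]}' |grep -E "pos|force"; python3 -m handwheel '{"translation":[[0,0,0],[0,0,0],[0,0,0],[0,0,0],[0,0,0]],"turn":[[0,0,0],[0,0,0],[0,0,0],[0,0,0],[0,0,0]],"jaw":[-1,-1,-1,-1,-1]}' |grep -E "pos|force"; python3 -c "
from h import *
p=grab_frame('scene');cv2.imwrite('pics/s2.png',p['color'])
for q in (p,grab_frame('top')):
  for n in ['reset_top','cover_edge','cover_pad','cover_hinge']:
    for t in tip_of(q,n)[:1]:
      w=world(q,t['xyz']);print(n,t['score'],(Rb.T@(w-C)).round(1))
st();to([-20,-20,100])"
```

```text
tool_pos: [544.8, 39.1, 248.7]
contact_force: [0.4, 0.4, -0.3]
grip_force: 0.0
tool_pos: [543.9, 40.6, 243.3]
contact_force: [-0.3, 0.5, 0.3]
grip_force: 0.0
reset_top 0.5 [-20.7 -22.9  75.5]
cover_edge 0.79 [ -2.   93.3 203.1]
cover_pad 0.83 [  0.8  95.8 182.3]
cover_hinge 0.93 [ 3.9 61.2 86.7]
reset_top 0.61 [-19.3 -20.9  74.9]
cover_edge 0.5 [-21.3 -19.1  75.2]
t 5.38 tip(box) [   0.7 -127.3  230.3] F [-0.2 -0.1 -0.3] w -0.002
to [-20, -20, 100] shift [0.0829 0.4292 0.5212] turn [ 0.      0.     -0.0001]
```

View pics/s2.png

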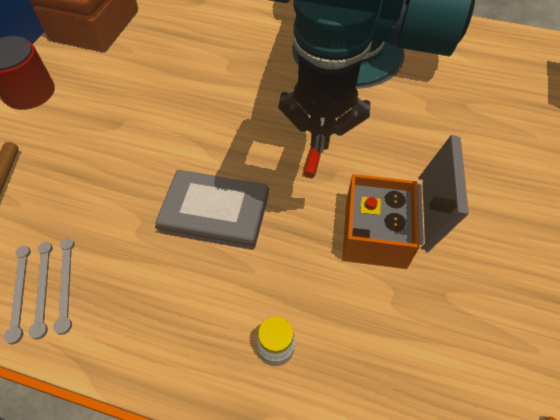

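The cover is open at (445, 195), and the red button is visible on its yellow square at (371, 203).

```bash
python3 -m handwheel '{"translation":[[0.08,0.15,0.05],[0.08,0.3,0.1],[0.08,0.428,0.2],[0.08,0.428,0.35],[0.08,0.428,0.5]],"turn":[[0,0,0],[0,0,0],[0,0,0],[0,0,0],[0,0,0]],"jaw":[-1,-1,-1,-1,-1]}' |grep -E "pos|force"; python3 -m handwheel '{"translation":[[0.003,0,0.02],[0.003,0,0.06],[0.003,0,0.06],[0.003,0,0.06]],"turn":[[0,0,0],[0,0,0],[0,0,0],[0,0,0]],"jaw":[-1,-1,-1,-1]}' |grep -E "pos|force"; python3 -c "
from h import *
st();to([-20,-20.5,70])"
```

```text
tool_pos: [507.8, 144.1, 118.9]
contact_force: [1.8, -0.9, -0.9]
grip_force: 0.0
tool_pos: [508.0, 142.1, 106.1]
contact_force: [0.3, 0.3, 0.7]
grip_force: 0.0
t 6.13 tip(box) [-19.2 -20.6  92.1] F [0.3 0.3 0.7] w -0.0
to [-20, -20.5, 70] shift [0.0032 0.0005 0.0883] turn [ 0.      0.0006 -0.0003]
```

```bash
python3 -m handwheel '{"translation":[[0.003,0,0.04],[0.003,0,0.06],[0.003,0,0.075],[0.003,0,0.085],[0.003,0,0.085]],"turn":[[0,0,0],[0,0,0],[0,0,0],[0,0,0],[0,0,0]],"jaw":[-1,-1,-1,-1,-1]}' |grep -E "pos|force"; python3 -m handwheel '{"translation":[[0,0,0.004],[0,0,0.006],[0,0,0.006]],"turn":[[0,0,0],[0,0,0],[0,0,0]],"jaw":[-1,-1,-1]}' |grep -E "pos|force"
```

```text
tool_pos: [506.6, 142.1, 83.1]
contact_force: [-0.0, 0.3, 0.2]
grip_force: 0.0
tool_pos: [506.7, 142.2, 82.7]
contact_force: [-4.7, -2.0, 14.0]
grip_force: 6.6
```

```bash
python3 -m handwheel '{"translation":[[0,0,0.004],[0,0,0.004],[0,0,0.004]],"turn":[[0,0,0],[0,0,0],[0,0,0]],"jaw":[-1,-1,-1]}' |grep -E "pos|force"; python3 -m handwheel '{"translation":[[0,0,-0.15],[0,-0.1,-0.3],[0,-0.2,-0.45],[0,-0.3,-0.6],[0,-0.4,-0.72]],"turn":[[0,0,0],[0,0,0],[0,0,0],[0,0,0],[0,0,0]],"jaw":[-1,-1,-1,-1,-1]}' |grep -E "pos|force";  python3 -c "
from h import *
for c in ('scene','top'):
  p=grab_frame(c)
  for n in ['reset_top']:
    for t in tip_of(p,n)[:1]:
      w=world(p,t['xyz']);print(n,t['score'],(Rb.T@(w-C)).round(1))
  m=regions_of(p,'reset')
  if m: cl=cloud(p,m[0]['mask']);print(m[0]['score'],len(cl),np.percentile(cl[:,2],[10,50,90]).round(1))
st();to([0,-60,260])"
```

```text
tool_pos: [506.8, 142.2, 82.6]
contact_force: [-10.0, -3.4, 22.6]
grip_force: 11.2
tool_pos: [520.8, 47.4, 256.8]
contact_force: [-0.2, -0.3, -0.0]
grip_force: 0.0
reset_top 0.4 [-20.9 -21.7  64.8]
0.65 107 [65.7 68.8 70.8]
reset_top 0.54 [-20.5 -23.   69.5]
t 7.77 tip(box) [ -21.2 -115.2  239.3] F [ 0.2  0.2 -0.8] w -0.001
to [0, -60, 260] shift [-0.0844  0.221  -0.0827] turn [ 0.0001 -0.0006 -0.    ]
```

The button is in, with its top at about 69 mm. Next I go over the upright cover and behind it.

```bash
python3 -m handwheel '{"translation":[[-0.04,0.1,-0.1],[-0.084,0.25,-0.14],[-0.084,0.4,-0.14],[-0.084,0.55,-0.14],[-0.084,0.7,-0.14]],"turn":[[0,0,0],[0,0,0],[0,0,0],[0,0,0],[0,0,0]],"jaw":[-1,-1,-1,-1,-1]}' |grep -E "pos|force"; python3 -m handwheel '{"translation":[[0,0.15,0],[0,0.3,0],[0,0.36,0],[0,0.36,0],[0,0.36,0]],"turn":[[0,0,0],[0,0,0],[0,0,0],[0,0,0],[0,0,0]],"jaw":[-1,-1,-1,-1,-1]}' |grep -E "pos|force";  python3 -c "
from h import *
st();to([0,145,190])"
```

```text
tool_pos: [513.8, 226.5, 288.2]
contact_force: [0.3, 0.4, 0.1]
grip_force: 0.0
tool_pos: [500.2, 313.9, 288.2]
contact_force: [-0.7, 0.4, -1.1]
grip_force: 0.0
t 8.6 tip(box) [ -0.3 150.3 274.2] F [-0.7  0.4 -1.1] w 0.0
to [0, 145, 190] shift [-0.0019 -0.0207  0.3368] turn [-0.0003 -0.0007  0.0007]
```

```bash
python3 -m handwheel '{"translation":[[0,0,0.12],[0,0,0.24],[0,0,0.335],[0,0,0.335],[0,0,0.335]],"turn":[[0,0,0],[0,0,0],[0,0,0],[0,0,0],[0,0,0]],"jaw":[-1,-1,-1,-1,-1]}' |grep -E "pos|force";  python3 -c "
from h import *
st();to([0,109,188])
p=grab_frame('scene');cv2.imwrite('pics/s3.png',p['color'][100:300,260:540].repeat(2,0).repeat(2,1))"
```

```text
tool_pos: [500.8, 312.0, 205.3]
contact_force: [0.7, -0.5, -0.1]
grip_force: 0.0
t 9.02 tip(box) [ -0.  148.3 191.3] F [ 0.7 -0.5 -0.1] w -0.002
to [0, 109, 188] shift [-0.0004 -0.1572  0.0133] turn [-0.0003 -0.0006 -0.0004]
```

View pics/s3.png

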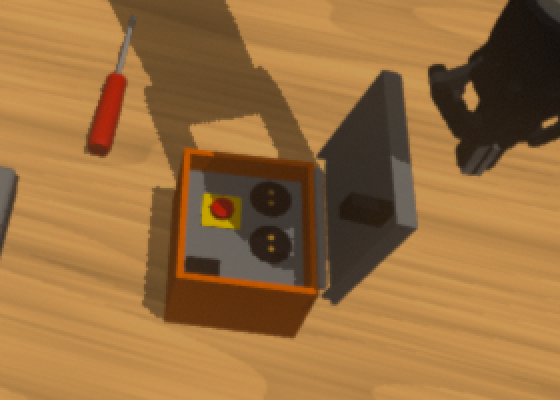

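The crop shows the fingertips at (480, 155) behind the open cover, whose edge is at (405, 150). The button is flush at (222, 208). Now I swing the cover down.

```bash
python3 -m handwheel '{"translation":[[0,-0.08,0.006],[0,-0.157,0.01],[0,-0.2,0.0],[0,-0.233,-0.007],[0,-0.233,-0.007]],"turn":[[0,0,0],[0,0,0],[0,0,0],[0,0,0],[0,0,0]],"jaw":[-1,-1,-1,-1,-1]}' |grep -E "pos|force";  python3 -m handwheel '{"translation":[[0,-0.04,0],[0,-0.08,0],[0,-0.12,0.003],[0,-0.152,0.004],[0,-0.152,0.004]],"turn":[[0,0,0],[0,0,0],[0,0,0],[0,0,0],[0,0,0]],"jaw":[-1,-1,-1,-1,-1]}' |grep -E "pos|force";  python3 -c "
from h import *
st();to([0,17,179]);to([0,-12,154])
p=grab_frame('scene')
for n in ['cover_edge','cover_pad']:
    for t in tip_of(p,n)[:1]:
      w=world(p,t['xyz']);print(n,t['score'],(Rb.T@(w-C)).round(1))
cv2.imwrite('pics/s4.png',p['color'][100:300,260:540].repeat(2,0).repeat(2,1))"
```

```text
tool_pos: [510.7, 254.5, 209.6]
contact_force: [-0.8, 5.0, 0.5]
grip_force: 2.2
tool_pos: [516.0, 216.6, 206.5]
contact_force: [-0.4, 4.4, 0.5]
grip_force: 2.5
t 9.9 tip(box) [  0.2  51.7 192.5] F [-0.4  4.4  0.5] w 0.002
to [0, 17, 179] shift [ 0.0007 -0.1386  0.0539] turn [-0.0001 -0.0001 -0.0004]
to [0, -12, 154] shift [ 0.0005 -0.2546  0.154 ] turn [-0.0001 -0.0001 -0.0004]
cover_edge 0.89 [  2.2  27.6 208.3]
cover_pad 0.65 [ -0.5  47.1 184.3]
```

View pics/s4.png

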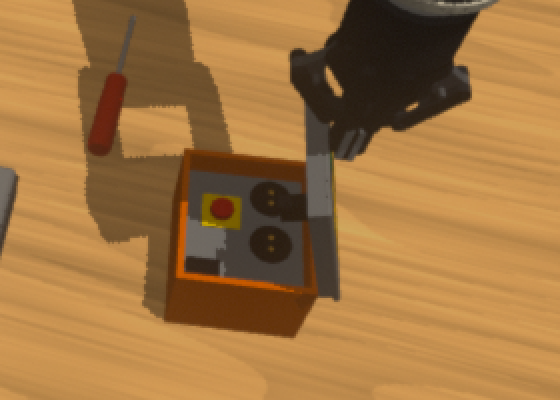

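The fingertips at (345, 140) are pushing the cover, now about 70° up, with its edge at (318, 185). I carry on down the arc.

```bash
python3 -m handwheel '{"translation":[[0,-0.05,0.014],[0,-0.1,0.034],[0,-0.14,0.056],[0,-0.18,0.085],[0,-0.18,0.085]],"turn":[[0,0,0],[0,0,0],[0,0,0],[0,0,0],[0,0,0]],"jaw":[-1,-1,-1,-1,-1]}' |grep -E "pos|force";  python3 -m handwheel '{"translation":[[0,-0.025,0.022],[0,-0.05,0.045],[0,-0.075,0.07],[0,-0.095,0.1],[0,-0.095,0.1]],"turn":[[0,0,0],[0,0,0],[0,0,0],[0,0,0],[0,0,0]],"jaw":[-1,-1,-1,-1,-1]}' |grep -E "pos|force";  python3 -c "
from h import *
st();to([0,-27,129]);to([0,-40,108])
p=grab_frame('scene')
for n in ['cover_edge','cover_pad']:
    for t in tip_of(p,n)[:1]:
      w=world(p,t['xyz']);print(n,t['score'],(Rb.T@(w-C)).round(1))"
```

```text
tool_pos: [522.6, 171.5, 183.4]
contact_force: [0.7, -0.5, 0.1]
grip_force: 0.0
tool_pos: [526.0, 149.1, 158.4]
contact_force: [-0.2, 1.5, 1.4]
grip_force: 1.0
t 10.88 tip(box) [ -0.3 -16.5 144.4] F [-0.2  1.5  1.4] w -0.001
to [0, -27, 129] shift [-0.0015 -0.0419  0.0618] turn [-0.0001 -0.0007 -0.0003]
to [0, -40, 108] shift [-0.0018 -0.0938  0.1458] turn [-0.0001 -0.0007 -0.0003]
cover_edge 0.7 [  1.7 -51.3 153. ]
cover_pad 0.92 [ -1.3 -18.4 143.6]
```

```bash
python3 -m handwheel '{"translation":[[-0.001,-0.02,0.03],[-0.001,-0.042,0.062],[-0.001,-0.07,0.105],[-0.001,-0.094,0.146],[-0.001,-0.094,0.146]],"turn":[[0,0,0],[0,0,0],[0,0,0],[0,0,0],[0,0,0]],"jaw":[-1,-1,-1,-1,-1]}' |grep -E "pos|force";  python3 -m handwheel '{"translation":[[0,0,0.016],[0,0,0.03],[0,0,0.042],[0,0,0.048],[0,0,0.048]],"turn":[[0,0,0],[0,0,0],[0,0,0],[0,0,0],[0,0,0]],"jaw":[-1,-1,-1,-1,-1]}' |grep -E "pos|force";  python3 -c "
from h import *
st();to([0,-40,94])"
```

```text
tool_pos: [529.5, 125.5, 120.9]
contact_force: [-0.5, 0.1, 0.9]
grip_force: 0.5
tool_pos: [530.3, 127.0, 111.7]
contact_force: [0.1, -0.5, 0.6]
grip_force: 0.9
t 11.87 tip(box) [  0.5 -39.   97.7] F [ 0.1 -0.5  0.6] w -0.005
to [0, -40, 94] shift [ 0.002  -0.0039  0.0148] turn [-0.  0. -0.]
```

```bash
python3 -m handwheel '{"translation":[[0,0,0.008],[0,0,0.015],[0,0,0.019],[0,0,0.019],[0,0,0.019]],"turn":[[0,0,0],[0,0,0],[0,0,0],[0,0,0],[0,0,0]],"jaw":[-1,-1,-1,-1,-1]}' |grep -E "pos|force"
```

```text
tool_pos: [530.7, 127.0, 108.4]
contact_force: [-4.2, -2.2, 15.2]
grip_force: 6.9
```

At the stop with the same force and height as before, so I release.

```bash
python3 -m handwheel '{"translation":[[0,0,-0.03],[0,0,-0.1],[0,-0.05,-0.25],[0,-0.15,-0.4],[0,-0.25,-0.5]],"turn":[[0,0,0],[0,0,0],[0,0,0],[0,0,0],[0,0,0]],"jaw":[-1,-1,-1,-1,-1]}' |grep -E "pos|force";  python3 -m handwheel '{"translation":[[0,-0.1,-0.1],[0,-0.1,-0.1],[0,-0.1,-0.1],[0,-0.1,-0.1],[0,-0.1,-0.1]],"turn":[[0,0,0],[0,0,0],[0,0,0],[0,0,0],[0,0,0]],"jaw":[-1,-1,-1,-1,-1]}' >/dev/null;python3 -m handwheel '{"translation":[[0,0,0],[0,0,0],[0,0,0],[0,0,0],[0,0,0]],"turn":[[0,0,0],[0,0,0],[0,0,0],[0,0,0],[0,0,0]],"jaw":[-1,-1,-1,-1,-1]}' >/dev/null;  python3 -c "
from h import *
st()
p=grab_frame('scene')
for n in ['cover_edge','cover_pad']:
    for t in tip_of(p,n)[:1]:
      w=world(p,t['xyz']);print(n,t['score'],(Rb.T@(w-C)).round(1))
cv2.imwrite('pics/s5.png',p['color'])"
```

```text
tool_pos: [539.9, 65.3, 234.9]
contact_force: [1.2, 0.1, -0.2]
grip_force: 0.0
t 13.53 tip(box) [   0.4 -126.5  243. ] F [0.5 0.5 0.2] w 0.004
cover_edge 0.73 [ -4.2 -71.4 102.3]
cover_pad 0.61 [  0.3 -39.3 103.4]
```

View pics/s5.png

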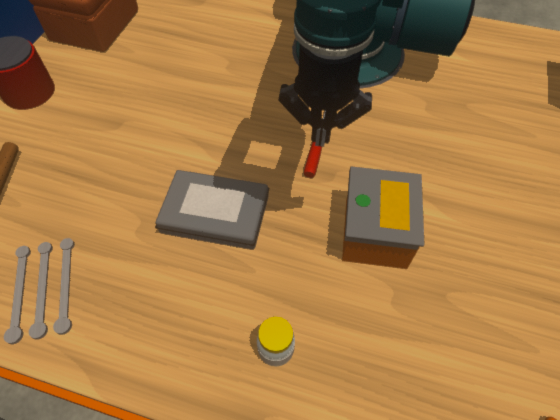

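The cover is shut and level with its dot at (363, 201). The case, screwdriver and jar are unmoved, and the arm is clear of everything.

```bash
python3 -c "
from plant import *
print(hand_in())"
```

```text
the job is handed in; nothing more can be done
None
```

The job is handed in at about 13.5 s: the cover popped open, the reset button was pushed fully in, and the cover is latched shut again, with the case, screwdriver and jar where they were.

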